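Set the tube-cutting length stop on the bicycle workshop bench

TASK

Two aluminium length gauges are screwed to the bench. On the one whose slider is a square block with an upright flat fin (the tube-cutting stop), slide the block along its track until its middle is level with the tip of that gauge's small arrow pointer, then let go. Do not shift the pointer, and leave the round-knob slider on the other gauge where it is.

Things in the scene. Friction and masses are not known exactly. Their poses are not given: they have to be found in the camera images.
- stop (a joint): position of the finned stop block along its track, m: 0 at the end nearer the robot, 0.18 at the far end. Slides with about 2 N of friction, stays where left. Its gauge is an aluminium plate fixed to the bench, 300 mm long, 100 wide, 14 thick, with 22 mm high steel strips at both ends; joint value 0 lies 90 mm before the plate's middle.
- stop_grip (a point): centre of the stop block in plan, 50 mm above the bench, inside its fin. x axis: the track direction in which the joint value grows; z up. The upright black plastic fin is 18 mm along the track, 34 mm across it, from 26 to 68 mm above the bench; under it a steel block 40 mm along by 44 mm across, 12 mm high, on the plate.
- pointer_tip (a point): tip of the dark steel arrow pointer on the finned block's gauge: it shows where the middle of the block must come. On the plate, 25 mm to the -y side of the track's centre line, top 20 mm above the bench; the arrow is about 22 mm long across the track, 17 mm wide. Axes as stop_grip. A stiff slide (15 N) that stays put unless pushed.
- knob_top (a point): top centre of the round black knob (32 mm diameter, 59 mm above the bench) on the other, otherwise similar gauge with its own pointer, the spoke gauge; its x axis runs along that gauge's track, z is up. Not to be moved.

How it is judged:
By the outcome, as a careful person would: the job done as asked, in the order asked, and still so for the second after the job is handed in, with the robot touching nothing.
It also fails if it takes over 29 s, if anything falls off the work surface, if the arm or the gripper's body presses on something with over 40 N, if the wrist force passes 120 N, or if a joint passes its speed limit or range.

ROBOT

A 7-joint arm with a two-finger parallel gripper is mounted at the origin on the work surface. World frame = base frame: x ahead of the robot, y to its left, z up, the work surface at z = 0. Lengths are in m, angles in rad, forces in N, time in s.
With the tool pointing down it reaches from about 0.4 to 0.85 m from the base axis. Payload 4.5 kg.
Tool frame: the origin (TCP) lies midway between the tips of the shut fingers; the grasp point (between the pads) lies 19 mm behind it; z points along the fingers, y is the line along which they close (so a half turn about z gives the same grasp; the last joint's range is limited). The gripper opens to 88 mm and grips with 3 to 60 N. Pads are 18 mm wide; open, the fingers measure 123 mm over their backs; the gripper's body (75 mm by 187 mm) begins 45 mm behind the grasp point.
Start: joints at [-1.237, 0.689, -0.195, 1.565, 0.157, 0.902, -0.215], TCP at [0.185, 0.597, 0.239] pointing down, gripper open.
Joint ranges: [-3.01, 3.01], [-0.46, 2.08], [-1.47, 1.51], [0.13, 2.56], [-1, 4.14], [0.04, 2.09], [-2.66, 2.66]. Speed limits (rad/s): [2.57, 2.57, 3.14, 3.14, 3.14, 3.14, 3.14].

INTERFACE

Orientations are given as a unit quaternion [x, y, z, w].
In Python, from plant import r, eyes, finish_job gives the robot as it stands. The module is installed in compiled form; this text tells all that it offers.
- The arm moves only by the tool move_arm, never from a script. Its argument "motion" is a list of rows, each a list of 7 numbers: the shift along the tool's x, y, z in mm, then the turn, a rotation vector about the tool's x, y, z in degrees, then the closure, from 0 (fully open) to 1 (shut). A call has 1 to 5 rows; each row is the pose to reach, as a shift and turn from the pose commanded when the call began, along the tool's axes at that moment; what a row does not reach only later rows make up. A row lasts 1/8 s, in which the tool goes at most 62.5 mm and 10.7 degrees, less where a joint would pass 70% of its speed; a pose out of reach is approached as far as the arm can. A call with a gripper value outside its range is refused whole. The fingers move at their own pace and stop on an object; "newtons" is the grip in N (left out, the last holds). Time passes only in rows, so rows that repeat a pose let the fingers close. It gives the time, the measured TCP pose, the force, the opening and the grip force at its end, in the units of the state.
- r.get_state(): the state, without advancing time (a new reading comes with each control period).
- eyes.snapshot(name): name is "scene" or "top" or "wrist"; returns a dict with "frame" (400x640x3 uint8, red, green, blue), "z_map" (400x640 float32, m along the optical axis (not along the pixel's ray), 0 where there is no reading), "intrinsics" (3x3 intrinsics, pixels), "world_to_cam" (4x4, takes a point from world to camera coordinates). Camera axes: x right, y down, z forward; pixel columns grow to the right and rows downward; lengths in m; the calibration is good to about 2 mm. A picture is of the moment at which its call begins.
- finish_job(): hands the job in; it is judged then, once.
The state is a dict: "clock": time; "q": joint angles; "qd": joint speeds; "joint_torque": joint torques, N m; "tool_pos": TCP position; "eef_rot": TCP orientation; "contact_force": force on the tool from outside, world axes, zero at the start; "moment": the same for the moment, N m; "opening": opening from 0.0 (shut) to 1.0 (fully open); "finger_force": force on a finger pad.
Only numpy, scipy, OpenCV 4.12 (cv2) and the standard library are available. Lean on these libraries where they do the work, as an engineer would, in place of code of your own. Each camera call takes 0.05 s, during which the arm holds its last target. There are 200 camera calls.

## Working session

There is one attempt and no reset: what is moved stays moved. The work goes in short steps, Python scripts to look and compute and a tool call to move; the robot and the scene stay as the last step left them, time stands still between calls to the robot, and variables do not carry over. Pictures are saved under pics/ and viewed, at most 10 in all, crops included, and the job is handed in when it is done.

Besides the shell and the picture viewer there is one more tool, called after ">>>" as name(argument=value, ...) on one line, values as JSON. move_arm: Moves the arm, as the interface text tells. Its arguments: {"type":"object","properties":{"motion":{"type":"array","items":{"type":"array","items":{"type":"number"}}},"newtons":{"type":"number"}},"required":["motion"]}

```bash
mkdir -p pics
cat > h.py <<'E'
import numpy as np, cv2
from plant import r, eyes, finish_job
def snap(n):
    s=eyes.snapshot(n); np.savez(f'{n}.npz',**s); return s
def cloud(s):
    K=s['intrinsics'];z=s['z_map'];v,u=np.mgrid[:z.shape[0],:z.shape[1]]
    p=np.stack([(u-K[0,2])*z/K[0,0],(v-K[1,2])*z/K[1,1],z],-1)
    T=np.linalg.inv(s['world_to_cam']); w=p@T[:3,:3].T+T[:3,3]; w[z<=0]=np.nan; return w
E
python3 - <<'E'
from h import *
a=snap('scene');b=snap('top')
for n,s in(('scene',a),('top',b)): cv2.imwrite(f'pics/{n}1.png',s['frame'][...,::-1])
st=r.get_state();print(st['clock'],st['tool_pos'],st['eef_rot'])
E
```

```text
0.1 [0.18443021 0.59658342 0.23799401] [ 1.49304333e-01  9.88790951e-01 -8.14905644e-04 -8.24226665e-05]
```

View pics/top1.png

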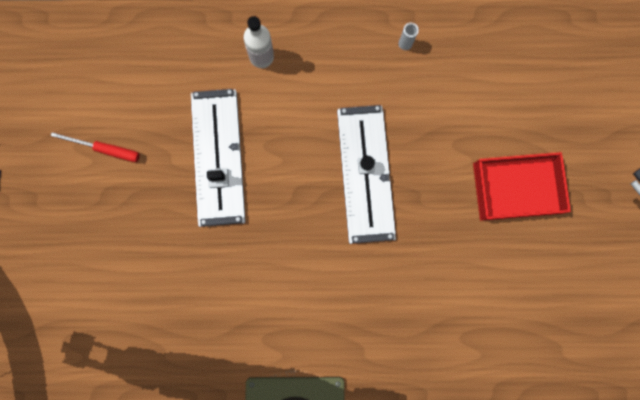

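View pics/scene1.png

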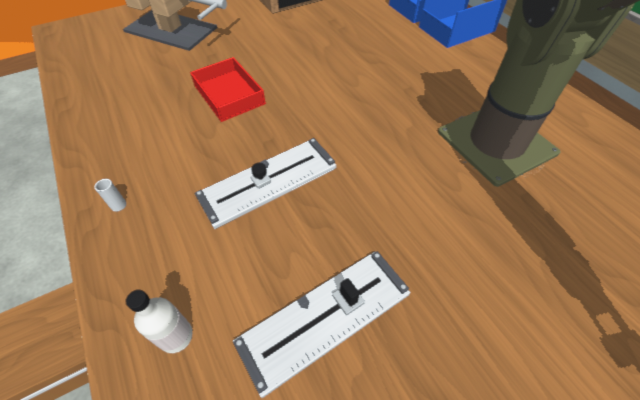

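The top view shows the finned gauge at about (218,158), with its fin at (216,176) and its pointer at (234,147). The round-knob gauge is at about (366,174). Next I'll measure these points.

Run:
```python
from h import *
s=dict(np.load('top.npz'));w=cloud(s)
T=s['world_to_cam'];K=s['intrinsics'];print('cam',np.linalg.inv(T)[:3,3],K[0,0])
sub=np.zeros((400,640),bool);sub[80:240,180:260]=1
f=s['frame'].astype(int);sat=f.max(-1)-f.min(-1)
# plate from white/grey pixels at 14..24 mm height, low sat
m=sub&(w[...,2]>.009)&(w[...,2]<.03)
m=cv2.morphologyEx(m.astype(np.uint8),cv2.MORPH_CLOSE,np.ones((15,15)))
n,l,st,c=cv2.connectedComponentsWithStats(m);i=1+np.argmax(st[1:,4]);
pl=(l==i)&(w[...,2]<.03)
rc=cv2.minAreaRect((w[pl][:,:2]*1000).astype(np.float32));print('plate',rc, 'z',np.nanmedian(w[pl][:,2]))
fin=sub&(w[...,2]>.055);print('fin n',fin.sum(),cv2.minAreaRect((w[fin][:,:2]*1000).astype(np.float32)),np.median(w[fin],0),w[fin].mean(0))
for nm,x0,y0,x1,y1 in(('top',180,80,260,240),):
    cv2.imwrite('pics/c1.png',cv2.resize(s['frame'][y0:y1,x0:x1,::-1],None,fx=3.7,fy=3.7,interpolation=cv2.INTER_CUBIC))
s2=dict(np.load('scene.npz'));cv2.imwrite('pics/c2.png',cv2.resize(s2['frame'][240:400,220:420,::-1],None,fx=3.7,fy=3.7,interpolation=cv2.INTER_CUBIC))
```

```text
cam [ 0.32465238 -0.0348163   1.13266333] 519.1651793486931
plate ((573.60791015625, 169.53640747070312), (302.068115234375, 100.9872055053711), 4.591939926147461) z 0.013759149735517173
fin n 156 ((523.9761352539062, 165.54034423828125), (18.582849502563477, 34.71113586425781), 2.2438292503356934) [0.52304551 0.16489918 0.06691202] [0.52301303 0.16481934 0.06651576]
```

View pics/c1.png

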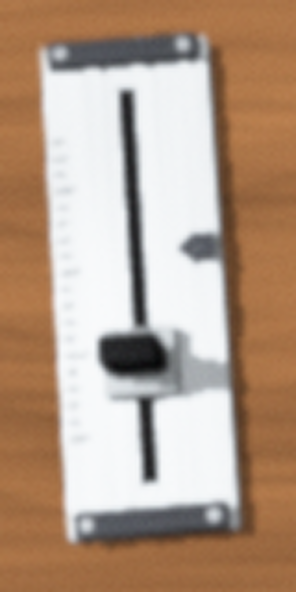

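View pics/c2.png

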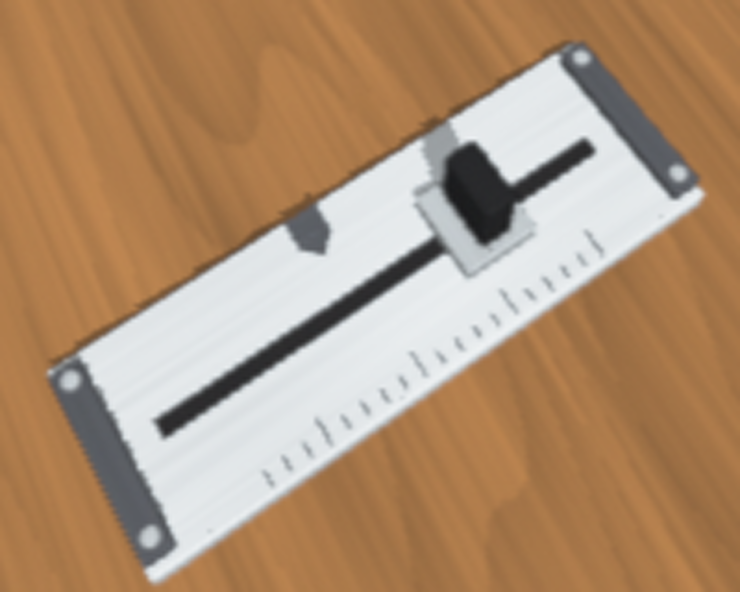

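Both crops show the arrow tip pointing toward the slot, at about (229,147) in the top view and (307,308) in the scene view. The block sits on the near side of it. I'll rectify both views into the gauge frame to measure the offset along the track.

```bash
cat >> h.py <<'E'
C=np.array([.5736,.1695]);A=np.radians(4.59)
def axes(a=None):
    a=A if a is None else a; return np.array([np.cos(a),np.sin(a)]),np.array([-np.sin(a),np.cos(a)])
def rect(s,z,res=.0005):  # gauge-frame picture at height z: cols = along -160..160mm, rows = across +60..-60
    ex,ey=axes();U,V=np.meshgrid(np.arange(-.16,.16,res),np.arange(.06,-.06,-res))
    P=np.stack([C[0]+U*ex[0]+V*ey[0],C[1]+U*ex[1]+V*ey[1],0*U+z,0*U+1],-1)@s['world_to_cam'].T
    K=s['intrinsics'];m=[(P[...,i]/P[...,2]*K[i,i]+K[i,2]).astype(np.float32) for i in(0,1)]
    return cv2.remap(s['frame'],m[0],m[1],cv2.INTER_CUBIC)
def gauge(xy):
    ex,ey=axes();d=xy-C;return np.stack([d@ex,d@ey],-1)*1000
E
cat > meas.py <<'E'
from h import *
import sys
def run(tag):
    ims=[]
    for n in('top','scene'):
        s=dict(np.load(n+'.npz'));w=cloud(s)
        g=gauge(w[...,:2]);z=w[...,2]
        q=(z>.006)&(z<.028)&(abs(g[...,0])<170)&(abs(g[...,1])<70);rc=cv2.minAreaRect(g[q].astype(np.float32))
        f=(abs(g[...,0])<120)&(abs(g[...,1])<40)&(z>.062)&(z<.073)
        print(n,'plate',np.round(rc[0]+rc[1]+(rc[2],),1),'fin top',f.sum(),(np.round([g[f].min(0),g[f].max(0),g[f].mean(0)],1).tolist() if f.any() else ''))
        I=rect(s,.020);ims.append(I)
        gr=I.max(-1);d=(gr<130).astype(np.uint8);d[:150]=0;d[205:]=0;d[:,:50]=0;d[:,590:]=0
        _,l,st,c=cv2.connectedComponentsWithStats(d)
        for i in range(1,len(st)):
            if st[i,4]>150: print('  dark u',round(c[i][0]*.5-160,1),'v',round(60-c[i][1]*.5,1),'box u',(st[i,0]*.5-160,(st[i,0]+st[i,2])*.5-160),'vtop',60-st[i,1]*.5,'area',st[i,4]/4)
        sl=(rect(s,.014).max(-1)<80).astype(np.uint8);sl[:100]=0;sl[140:]=0;sl[:,:60]=0;sl[:,580:]=0
        v,u=np.nonzero(sl);k=u>320;print('  slot fit far half: slope deg',round(-np.degrees(np.polyfit(u[k],v[k],1)[0]),2),'v',60-np.median(v[k])*.5)
    cv2.imwrite(f'pics/{tag}.png',np.vstack(ims)[...,::-1])
run(sys.argv[1])
E
python3 meas.py rect1
```

```text
top plate [  0.    6.9 302.1 114.9   0. ] fin top 144 [[-59.0, -17.3], [-40.5, 17.2], [-50.3, -0.7]]
  dark u -51.8 v -18.3 box u (np.float64(-62.5), np.float64(-41.5)) vtop -15.0 area 101.0
  dark u 133.7 v -27.4 box u (np.float64(132.5), np.float64(135.0)) vtop -15.0 area 53.25
  dark u 17.5 v -37.0 box u (np.float64(11.0), np.float64(24.5)) vtop -29.5 area 128.0
  slot fit far half: slope deg -0.04 v 0.0
scene plate [  0.9  -0.6 100.8 299.8  90. ] fin top 232 [[-56.8, -17.4], [-38.6, 16.4], [-46.7, 0.6]]
  dark u -133.7 v -28.5 box u (np.float64(-135.0), np.float64(-131.5)) vtop -15.0 area 87.25
  dark u -58.3 v -23.0 box u (np.float64(-71.5), np.float64(-42.0)) vtop -15.0 area 444.25
  dark u 19.7 v -35.6 box u (np.float64(12.0), np.float64(28.0)) vtop -26.0 area 202.5
  slot fit far half: slope deg -0.18 v -0.5
```

View pics/rect1.png

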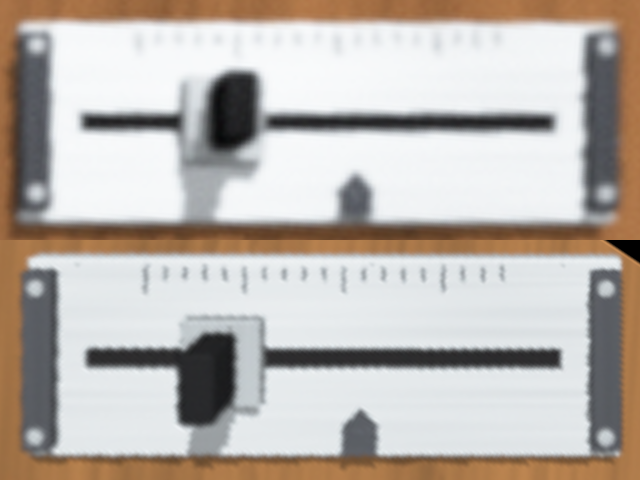

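The block middle is at u≈-49 and the pointer tip at u≈18 to 19 in both views, which makes the travel about 67.6 mm. The sizes also match: the fin measures 18.5×34.5 mm and the plate 302×101 mm. I'll move over the block with the fingers closing along the track.

>>> move_arm(motion=[[-452,-311,60,0,0,68,0],[-452,-311,60,0,0,68,0],[-452,-311,60,0,0,68,0],[-452,-311,60,0,0,68,0],[-452,-311,60,0,0,68,0]], newtons=20)

```text
clock: 0.72
tool_pos: [0.378, 0.3517, 0.2045]
eef_rot: [0.582, 0.813, 0.0, 0.0]
contact_force: [0.2, 0.4, 0.3]
opening: 0.997
finger_force: 0.0
```

```bash
cat > to.py <<'E'
import sys
from h import *
from scipy.spatial.transform import Rotation as R
u,v,z=map(float,sys.argv[1:4])
st=r.get_state();ex,ey=axes();ez=np.array([0,0,-1.]);p=np.append(C+(u*ex+v*ey)/1000,z)
Rn=R.from_quat(st['eef_rot']);y=np.append(ex,0);Rt=R.from_matrix(np.stack([np.cross(y,ez),y,ez],1))
q=np.asarray(st['tool_pos'])
print('t',st['clock'],'pos',q.round(4),'gauge',gauge(q[:2]).round(2),'F',np.round(st['contact_force'],1),'open',st['opening'])
print('shift mm',(Rn.inv().apply(p-q)*1000).round(1),'turn',np.degrees((Rn.inv()*Rt).as_rotvec()).round(2))
E
python3 to.py -49 0 .12
```

```text
t 0.725 pos [0.378  0.3517 0.2045] gauge [-180.39  197.24] F [0.2 0.4 0.3] open 0.9971389862472496
shift mm [-223.4   79.1   84.5] turn [ 0.   -0.   14.18]
```

>>> move_arm(motion=[[-223,79,84,0,0,14,0],[-223,79,84,0,0,14,0],[-223,79,84,0,0,14,0],[-223,79,84,0,0,14,0],[-223,79,84,0,0,14,0]])

```text
clock: 1.35
tool_pos: [0.5269, 0.1618, 0.1191]
eef_rot: [0.679, 0.735, -0.002, 0.001]
contact_force: [-0.6, 0.0, 0.1]
opening: 1.003
finger_force: 0.0
```

```bash
python3 to.py -49 0 .034
python3 - <<'E'
from h import *
cv2.imwrite('pics/wr1.png',snap('wrist')['frame'][...,::-1])
E
```

```text
t 1.35 pos [0.5269 0.1618 0.1191] gauge [-47.14  -3.95] F [-0.6  0.   0.1] open 1.0029086385181507
shift mm [ 4.3 -1.8 85.1] turn [-0.05  0.25 -0.06]
```

View pics/wr1.png

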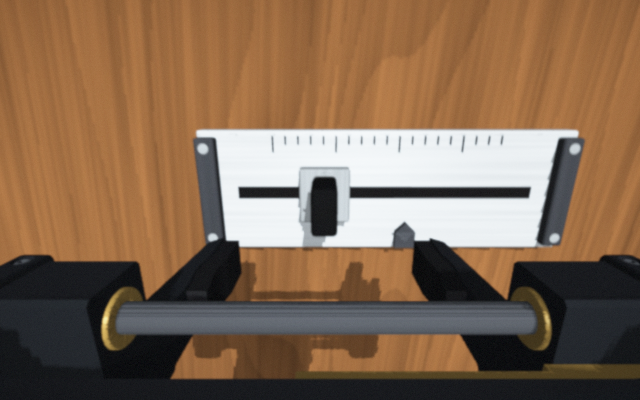

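The wrist view shows the fin at (324,205), midway between the fingers at about (225) and (430). The pointer is at (403,235). I'll descend now.

>>> move_arm(motion=[[4,-2,45,0,0,0,0],[4,-2,85,0,0,0,0],[4,-2,85,0,0,0,0],[4,-2,85,0,0,0,0]])

```text
clock: 1.9
tool_pos: [0.5226, 0.1735, 0.037]
eef_rot: [0.674, 0.738, 0.001, 0.0]
contact_force: [-0.1, -0.0, -0.3]
opening: 1.001
finger_force: 0.0
```

```bash
python3 to.py -49 0 .034
```

```text
t 1.9 pos [0.5226 0.1735 0.037 ] gauge [-50.52   8.1 ] F [-0.1 -0.  -0.3] open 1.0009565867004333
shift mm [-8.1  1.4  3. ] turn [ 0.07 -0.05  0.6 ]
```

>>> move_arm(motion=[[0,0,0,0,0,0,0],[0,0,0,0,0,0,0]])

```text
clock: 2.15
tool_pos: [0.5231, 0.1726, 0.0371]
eef_rot: [0.675, 0.738, 0.001, 0.0]
contact_force: [0.2, 0.1, 0.9]
opening: 0.998
finger_force: 0.0
```

```bash
python3 to.py -49 0 .034
```

```text
t 2.15 pos [0.5231 0.1726 0.0371] gauge [-50.06   7.18] F [0.2 0.1 0.9] open 0.9984555242021723
shift mm [-7.2  1.   3.1] turn [ 0.13 -0.04  0.52]
```

>>> move_arm(motion=[[-7,1,3,0,0,0.5,0],[-7,1,3,0,0,0.5,0],[-7,1,3,0,0,0.5,0]])

```text
clock: 2.52
tool_pos: [0.524, 0.1652, 0.0327]
eef_rot: [0.678, 0.735, -0.0, -0.0]
contact_force: [-1.1, 0.3, 0.3]
opening: 1.002
finger_force: 0.0
```

>>> move_arm(motion=[[0,0,0,0,0,0,0.5],[0,0,0,0,0,0,0.85],[0,0,0,0,0,0,1],[0,0,0,0,0,0,1],[0,0,0,0,0,0,1]], newtons=20)

```text
clock: 3.15
tool_pos: [0.524, 0.1654, 0.0327]
eef_rot: [0.678, 0.735, 0.0, -0.0]
contact_force: [1.3, 0.3, -0.4]
opening: 0.46
finger_force: 0.0
```

```bash
python3 to.py 18.8 0 .034
python3 - <<'E'
from h import *
snap('scene');snap('top')
E
python3 meas.py rect2
```

```text
t 3.15 pos [0.524  0.1654 0.0327] gauge [-49.78  -0.07] F [ 1.3  0.3 -0.4] open 0.4597267327122437
shift mm [ 0.  68.6 -1.3] turn [ 0.   -0.    0.02]
top plate [ -0.7  -8.1 116.8 300.7  90. ] fin top 0 
  dark u -118.9 v -17.0 box u (np.float64(-127.0), np.float64(-104.0)) vtop -15.0 area 76.25
  dark u -69.5 v -17.9 box u (np.float64(-86.5), np.float64(-43.0)) vtop -15.0 area 217.25
  dark u 9.8 v -17.6 box u (np.float64(-3.0), np.float64(23.5)) vtop -15.0 area 143.0
  dark u 59.9 v -17.0 box u (np.float64(50.0), np.float64(74.0)) vtop -15.0 area 90.0
  dark u 16.2 v -36.6 box u (np.float64(9.5), np.float64(23.0)) vtop -29.0 area 142.75
  slot fit far half: slope deg -0.28 v 0.0
scene plate [  1.1  -0.3 100.4 299.2  89.9] fin top 61 [[-70.5, -16.8], [-38.8, 17.1], [-46.0, 4.0]]
  dark u -54.4 v -28.1 box u (np.float64(-135.0), np.float64(28.0)) vtop -15.0 area 4213.0
  slot fit far half: slope deg 0.99 v -1.0
```

>>> move_arm(motion=[[0,0,0,0,0,0,1],[0,0,0,0,0,0,1],[0,0,0,0,0,0,1],[0,0,0,0,0,0,1],[0,0,0,0,0,0,1]])

```text
clock: 3.88
tool_pos: [0.5243, 0.1655, 0.0328]
eef_rot: [0.678, 0.735, 0.0, 0.0]
contact_force: [1.4, 0.0, -0.2]
opening: 0.203
finger_force: 20.0
```

The fingers have stopped at 17.9 mm with 20 N of grip, so the fin is held. I'll drag it 67.6 mm along the track.

>>> move_arm(motion=[[0,17,0,0,0,0,1],[0,34,0,0,0,0,1],[0,51,0,0,0,0,1],[0,63,0,0,0,0,1],[0,67.6,0,0,0,0,1]])

```text
clock: 4.5
tool_pos: [0.5913, 0.1707, 0.0328]
eef_rot: [0.678, 0.735, -0.0, -0.0]
contact_force: [-1.8, -1.1, 5.1]
opening: 0.202
finger_force: 20.0
```

>>> move_arm(motion=[[0,0,0,0,0,0,1],[0,0,0,0,0,0,1],[0,0,0,0,0,0,1]])

```text
clock: 4.88
tool_pos: [0.5917, 0.1708, 0.0328]
eef_rot: [0.678, 0.735, 0.0, 0.0]
contact_force: [1.7, -0.4, -0.0]
opening: 0.202
finger_force: 20.0
```

```bash
python3 to.py 18.1 0 .0327
```

```text
t 4.875 pos [0.5917 0.1708 0.0328] gauge [18.19 -0.19] F [ 1.7 -0.4 -0. ] open 0.2015407631060494
shift mm [ 0.2 -0.1  0.1] turn [0.06 0.   0.02]
```

Next I'll open the fingers, rise and move clear to look.

>>> move_arm(motion=[[0,0,0,0,0,0,0.6],[0,0,0,0,0,0,0.4],[0,0,0,0,0,0,0.3],[0,0,0,0,0,0,0.3],[0,0,0,0,0,0,0.3]])

```text
clock: 5.5
tool_pos: [0.5913, 0.1709, 0.0327]
eef_rot: [0.678, 0.735, 0.0, -0.0]
contact_force: [-0.4, -0.0, -0.8]
opening: 0.701
finger_force: 0.0
```

>>> move_arm(motion=[[0,0,-50,0,0,0,0.3],[0,0,-110,0,0,0,0.3],[-60,0,-120,0,0,0,0.3],[-120,0,-120,0,0,0,0.3],[-180,0,-120,0,0,0,0.3]])

```text
clock: 6.12
tool_pos: [0.606, -0.0103, 0.1533]
eef_rot: [0.678, 0.735, 0.0, 0.0]
contact_force: [0.2, -0.7, -0.1]
opening: 0.702
finger_force: 0.0
```

```bash
python3 - <<'E'
from h import *
snap('scene');snap('top')
E
python3 meas.py rect3
```

```text
top plate [-2.000e-01  1.300e+00  1.004e+02  3.013e+02  8.910e+01] fin top 0 
  dark u -106.0 v -28.4 box u (np.float64(-135.0), np.float64(-73.0)) vtop -15.0 area 1606.0
  dark u 45.0 v -27.5 box u (np.float64(-10.5), np.float64(88.0)) vtop -15.0 area 1919.75
  slot fit far half: slope deg 5.38 v -6.0
scene plate [  0.7  -0.4 100.5 299.9  89.9] fin top 254 [[9.5, -17.3], [27.9, 16.8], [19.4, 0.8]]
  dark u -133.8 v -28.4 box u (np.float64(-135.0), np.float64(-132.0)) vtop -15.0 area 81.0
  dark u 14.0 v -27.4 box u (np.float64(0.0), np.float64(28.0)) vtop -15.0 area 591.0
  slot fit far half: slope deg -0.0 v -0.5
```

View pics/rect3.png

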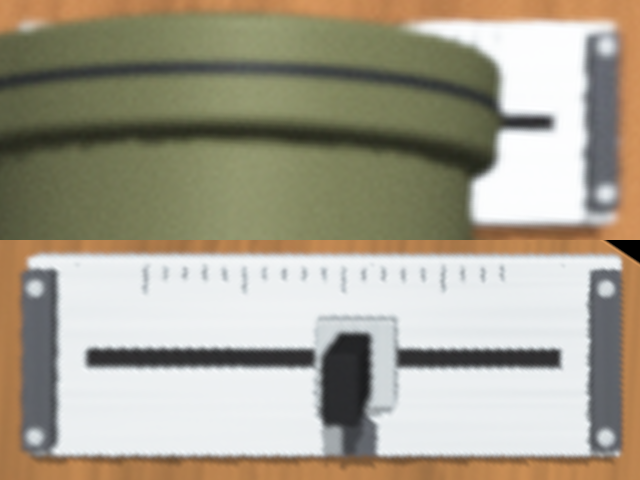

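The top view is blocked by the arm. In the scene view the block spans 315 to 398 px, close to the arrow at 360 px. I'll move the arm to the other side to get a clear top view.

>>> move_arm(motion=[[60,0,0,0,0,0,0.3],[120,0,-20,0,0,0,0.3],[180,0,-40,0,0,0,0.3],[240,60,-60,0,0,0,0.3],[300,60,-60,0,0,0,0.3]])

```text
clock: 6.85
tool_pos: [0.6418, 0.2778, 0.213]
eef_rot: [0.679, 0.734, 0.001, 0.002]
contact_force: [0.8, -0.3, -0.6]
opening: 0.699
finger_force: 0.0
```

>>> move_arm(motion=[[60,-30,0,0,0,0,0.3],[120,-60,0,0,0,0,0.3],[180,-120,0,0,0,0,0.3],[220,-180,0,0,0,0,0.3],[240,-240,0,0,0,0,0.3]])

```text
clock: 7.48
tool_pos: [0.4151, 0.4855, 0.2112]
eef_rot: [0.678, 0.735, 0.0, -0.0]
contact_force: [0.4, 0.3, 0.3]
opening: 0.701
finger_force: 0.0
```

```bash
python3 - <<'E'
from h import *
snap('scene');snap('top')
E
python3 meas.py rect4
python3 - <<'E'
import cv2
I=cv2.imread('pics/rect4.png')[:,260:440];cv2.imwrite('pics/rect4z.png',cv2.resize(cv2.hconcat([I[:240],I[240:]]),None,fx=2.2,fy=2.2))
E
```

```text
top plate [ -6.1   3.4 312.9 129.5   0.9] fin top 141 [[7.3, -17.2], [26.5, 16.7], [16.1, -0.7]]
  dark u 16.3 v -17.8 box u (np.float64(6.5), np.float64(26.5)) vtop -15.0 area 78.5
  dark u 133.8 v -27.3 box u (np.float64(132.5), np.float64(135.0)) vtop -15.0 area 48.75
  dark u 16.3 v -35.6 box u (np.float64(8.5), np.float64(24.0)) vtop -26.0 area 191.25
  slot fit far half: slope deg -0.3 v 0.0
scene plate [  0.9  -0.6 100.9 299.6  89.9] fin top 255 [[9.4, -16.9], [27.9, 16.9], [19.4, 0.9]]
  dark u -133.7 v -28.5 box u (np.float64(-135.0), np.float64(-131.5)) vtop -15.0 area 85.25
  dark u 14.1 v -27.5 box u (np.float64(0.0), np.float64(28.0)) vtop -15.0 area 599.5
  slot fit far half: slope deg -0.02 v -0.5
```

View pics/rect4z.png

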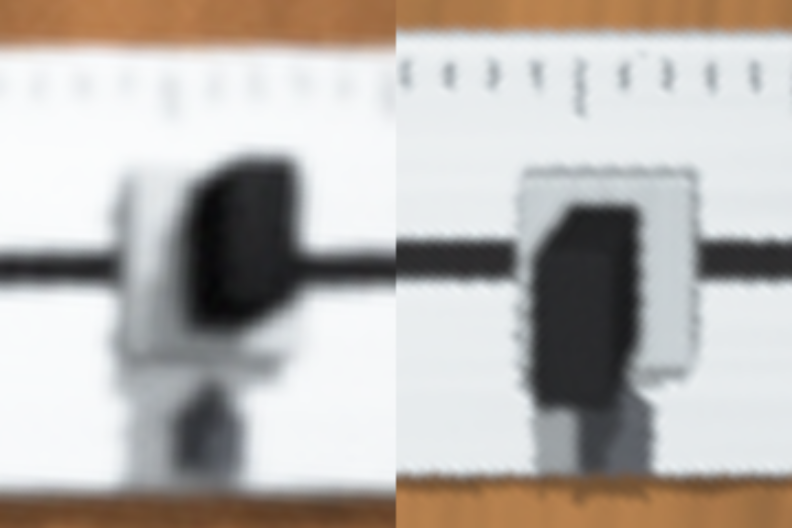

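In both views the arrow tip lies at or slightly beyond the block's middle, so the error is about 1 mm. I'll check it with the wrist camera centred over the pointer, where there is no parallax along the track.

```bash
python3 to.py 18 -20 .14
```

```text
t 7.575 pos [0.4071 0.4892 0.211 ] gauge [-140.42  332.02] F [-0.3  1.2 -0.3] open 0.6985441861426864
shift mm [-354.3  154.2   68.7] turn [-0.45 -0.18  0.77]
```

>>> move_arm(motion=[[-58,25,11,0,0,0,0.3],[-116,50,22,0,0,0,0.3],[-174,75,33,0,0,0,0.3],[-232,100,44,0,0,0,0.3],[-290,125,55,0,0,0,0.3]])

```text
clock: 8.2
tool_pos: [0.5626, 0.2094, 0.1576]
eef_rot: [0.678, 0.735, 0.0, 0.0]
contact_force: [0.6, 0.3, 0.2]
opening: 0.702
finger_force: 0.0
```

>>> move_arm(motion=[[-58,25,11,0,0,0,0.3],[-58,25,11,0,0,0,0.3],[-58,25,11,0,0,0,0.3],[-58,25,11,0,0,0,0.3]])

```text
clock: 8.7
tool_pos: [0.5904, 0.1582, 0.147]
eef_rot: [0.677, 0.736, 0.0, -0.001]
contact_force: [-0.2, 0.1, -0.1]
opening: 0.703
finger_force: 0.0
```

```bash
python3 to.py 18 0 .14
python3 - <<'E'
from h import *
s=snap('wrist');ex,ey=axes();c=np.linalg.inv(s['world_to_cam'])
print('cam gauge',gauge(c[:2,3]),c[2,3])
I=rect(s,.02)[:,260:440];cv2.imwrite('pics/wz.png',cv2.resize(I[...,::-1],None,fx=3.3,fy=3.3,interpolation=cv2.INTER_CUBIC)[:, :])
cv2.imwrite('pics/w2.png',s['frame'][...,::-1])
E
```

```text
t 8.7 pos [0.5904 0.1582 0.147 ] gauge [ 15.86 -12.62] F [-0.2  0.1 -0.1] open 0.7028159473348704
shift mm [12.6  2.2  7. ] turn [-0.01 -0.09  0.2 ]
cam gauge [14.63303883 60.98858491] 0.2935133072405806
```

View pics/wz.png

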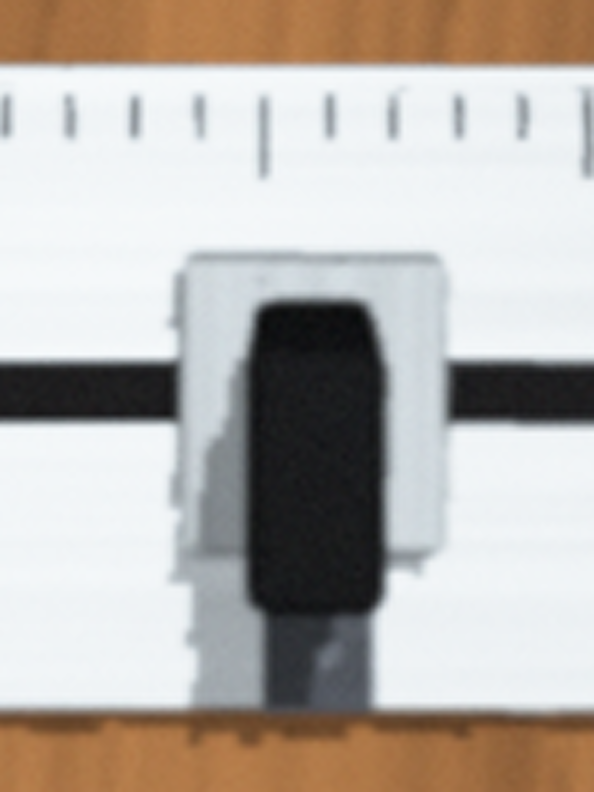

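The rectified wrist view shows the block at x = 186 to 446 (middle about 315) and the arrow body at 265 to 372 (middle about 318.5), at 6.6 px/mm. The block is therefore about 0.6 to 1 mm short. I'll get a sub-pixel figure from edge gradients.

```bash
cat > off.py <<'E'
from h import *
def off():
    s=dict(np.load('wrist.npz'));I=cv2.cvtColor(rect(s,.020,.00025),cv2.COLOR_RGB2GRAY).astype(float);B=cv2.cvtColor(rect(s,.026,.00025),cv2.COLOR_RGB2GRAY).astype(float)
    U=lambda i:i*.25-160; row=lambda v:int((60-v)/.25)
    # slot angle (dark band, either side of block)
    cs=[];
    for u in list(range(-60,-15,3))+list(range(48,75,3)):
        c=I[row(8):row(-8),int((u+160)/.25)];d=np.clip(120-c,0,None)
        if d.sum()>500: cs.append((u,8-(d@np.arange(len(c)))/d.sum()*.25))
    cs=np.array(cs);sl=np.polyfit(cs[:,0],cs[:,1],1)
    # block edges from where the slot is cut off by the light block top
    p=B[row(1.5):row(-1.5)].mean(0);a=int((18-34+160)/.25);b=int((18+34+160)/.25);g=np.gradient(cv2.GaussianBlur(p[None],(0,0),2)[0])
    m=a+136//1;L=a+np.argmax(g[a:a+100]);R_=b-100+np.argmin(g[b-100:b])
    # pointer edges in rows v -40..-46
    q=I[row(-40):row(-46)].mean(0);h=np.gradient(cv2.GaussianBlur(q[None],(0,0),2)[0]);lo,hi=int((3+160)/.25),int((35+160)/.25)
    pl,pr=lo+np.argmin(h[lo:hi]),lo+np.argmax(h[lo:hi])
    print('slot slope deg',np.degrees(sl[0]).round(2),'v0',sl[1].round(2),'block',U(L),U(R_),'ptr',U(pl),U(pr))
    bc=(U(L)+U(R_))/2;pc=(U(pl)+U(pr))/2
    print('ptr - block raw',pc-bc,'rotation-corrected',pc-bc-43*sl[0])
off()
E
python3 off.py; python3 to.py 18.9 0 .12
```

```text
slot slope deg -0.13 v0 0.82 block -2.75 37.0 ptr 9.75 26.25
ptr - block raw 0.875 rotation-corrected 0.9745947671570362
t 8.75 pos [0.5905 0.1581 0.147 ] gauge [ 15.9  -12.67] F [-0.2  0.5  0.1] open 0.6994717536116148
shift mm [12.6  3.1 27.1] turn [-0.   -0.08  0.21]
```

The block is 0.9 mm short (it measures 39.75 mm long and the pointer 16.5 mm wide, as expected). I'll re-grip with the tool 0.9 mm further along.

>>> move_arm(motion=[[12.6,3.1,27,0,0,0.2,0.3],[12.6,3.1,27,0,0,0.2,0.3],[12.6,3.1,70,0,0,0.2,0.3],[12.6,3.1,114,0,0,0.2,0.3],[12.6,3.1,114,0,0,0.2,0.3]])

```text
clock: 9.38
tool_pos: [0.5908, 0.1681, 0.0309]
eef_rot: [0.679, 0.734, -0.003, -0.001]
contact_force: [-0.1, -0.6, 0.1]
opening: 0.701
finger_force: 0.0
```

>>> move_arm(motion=[[0,0,0,0,0,0,0.3],[0,0,0,0,0,0,0.3],[0,0,0,0,0,0,0.3]])

```text
clock: 9.75
tool_pos: [0.5942, 0.1688, 0.0344]
eef_rot: [0.679, 0.734, 0.001, 0.001]
contact_force: [-0.5, 0.5, 0.1]
opening: 0.7
finger_force: 0.0
```

```bash
python3 to.py 19.1 0 .033;python3 to.py 19.1 0 .033
```

```text
t 9.75 pos [0.5942 0.1688 0.0344] gauge [20.44 -2.31] F [-0.5  0.5  0.1] open 0.700440502113522
shift mm [ 2.3 -1.3  1.4] turn [ 0.14 -0.04 -0.18]
t 9.75 pos [0.5942 0.1688 0.0344] gauge [20.44 -2.31] F [-0.5  0.5  0.1] open 0.700440502113522
shift mm [ 2.3 -1.3  1.4] turn [ 0.14 -0.04 -0.18]
```

>>> move_arm(motion=[[2.3,-1.3,1,0,0,-0.2,0.3],[2.3,-1.3,1,0,0,-0.2,0.3],[2.3,-1.3,1,0,0,-0.2,0.3],[2.3,-1.3,1,0,0,-0.2,0.3]])

```text
clock: 10.25
tool_pos: [0.5918, 0.1707, 0.0317]
eef_rot: [0.678, 0.735, -0.0, -0.0]
contact_force: [-0.3, -1.1, 0.2]
opening: 0.702
finger_force: 0.0
```

>>> move_arm(motion=[[0,0,0,0,0,0,1],[0,0,0,0,0,0,1],[0,0,0,0,0,0,1],[0,0,0,0,0,0,1],[0,0,0,0,0,0,1]])

```text
clock: 10.88
tool_pos: [0.5918, 0.1707, 0.0318]
eef_rot: [0.678, 0.735, 0.0, -0.0]
contact_force: [0.1, 0.3, -1.3]
opening: 0.204
finger_force: 20.0
```

>>> move_arm(motion=[[0,0,0,0,0,0,1],[0,0,0,0,0,0,1],[0,0,0,0,0,0,1]])

```text
clock: 11.25
tool_pos: [0.5918, 0.1707, 0.0318]
eef_rot: [0.678, 0.735, 0.0, -0.0]
contact_force: [0.2, -0.0, -0.2]
opening: 0.202
finger_force: 20.0
```

```bash
python3 to.py 19.1 0 .033
```

```text
t 11.25 pos [0.5918 0.1707 0.0318] gauge [18.2  -0.23] F [ 0.2 -0.  -0.2] open 0.20173071927905964
shift mm [ 0.2  0.9 -1.2] turn [ 0.   -0.    0.02]
```

Gripped at the same spot as before (18.2), so I'll shift +0.9 mm.

>>> move_arm(motion=[[0,0.9,0,0,0,0,1],[0,0.9,0,0,0,0,1],[0,0.9,0,0,0,0,1],[0,0.9,0,0,0,0,1]])

```text
clock: 11.75
tool_pos: [0.5924, 0.1708, 0.0318]
eef_rot: [0.678, 0.735, -0.0, -0.0]
contact_force: [-2.4, -0.7, 2.6]
opening: 0.204
finger_force: 20.0
```

```bash
python3 to.py 19.1 0 .033
```

```text
t 11.75 pos [0.5924 0.1708 0.0318] gauge [18.82 -0.26] F [-2.4 -0.7  2.6] open 0.20445924684688463
shift mm [ 0.3  0.3 -1.2] turn [-0.03  0.    0.02]
```

>>> move_arm(motion=[[0,0.3,0,0,0,0,1],[0,0.3,0,0,0,0,1]])

```text
clock: 12.0
tool_pos: [0.5929, 0.1708, 0.0318]
eef_rot: [0.678, 0.735, -0.0, -0.0]
contact_force: [-2.0, -0.5, 1.3]
opening: 0.204
finger_force: 20.0
```

>>> move_arm(motion=[[0,0,0,0,0,0,0.6],[0,0,0,0,0,0,0.4],[0,0,0,0,0,0,0.3],[0,0,0,0,0,0,0.3],[0,0,0,0,0,0,0.3]])

```text
clock: 12.62
tool_pos: [0.593, 0.1708, 0.0318]
eef_rot: [0.678, 0.735, 0.0, 0.0]
contact_force: [-0.2, 0.3, -0.8]
opening: 0.698
finger_force: 0.0
```

>>> move_arm(motion=[[0,0,-50,0,0,0,0.3],[0,0,-110,0,0,0,0.3],[-13,0,-115,0,0,0,0.3],[-13,0,-115,0,0,0,0.3],[-13,0,-115,0,0,0,0.3]])

```text
clock: 13.25
tool_pos: [0.5929, 0.1577, 0.1453]
eef_rot: [0.678, 0.735, -0.001, -0.001]
contact_force: [-1.0, -0.3, -0.7]
opening: 0.698
finger_force: 0.0
```

>>> move_arm(motion=[[0,0,0,0,0,0,0.3],[0,0,0,0,0,0,0.3]])

```text
clock: 13.5
tool_pos: [0.5935, 0.1582, 0.1459]
eef_rot: [0.678, 0.735, -0.001, -0.0]
contact_force: [-0.6, 0.8, -0.7]
opening: 0.7
finger_force: 0.0
```

```bash
python3 to.py 19.1 0 .033
python3 - <<'E'
from h import *
s=snap('wrist');I=rect(s,.02)[:,260:440];cv2.imwrite('pics/wz2.png',cv2.resize(I[...,::-1],None,fx=2.5,fy=2.5,interpolation=cv2.INTER_CUBIC))
print(gauge(np.linalg.inv(s['world_to_cam'])[:2,3]))
E
python3 off.py
```

```text
t 13.5 pos [0.5935 0.1582 0.1459] gauge [ 18.92 -12.9 ] F [-0.6  0.8 -0.7] open 0.6999400129750449
shift mm [ 12.9   0.4 112.9] turn [-0.09  0.    0.05]
[18.08173184 60.93753755]
slot slope deg -0.1 v0 0.81 block -1.5 38.25 ptr 9.75 26.25
ptr - block raw -0.375 rotation-corrected -0.2971288706488093
```

View pics/wz2.png

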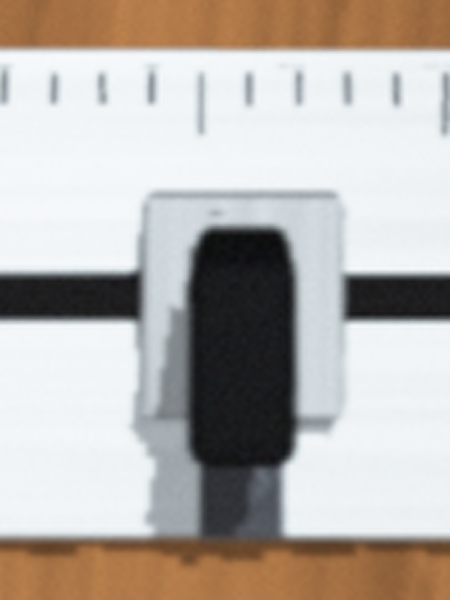

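The wrist view now shows the block at x = 143 to 344 (middle 243) and the arrow body at 201 to 283 (middle 242). They agree within about 0.3 mm, the pointer reads the same as before, and the gripper is clear above the block.

```bash
python3 -c "
from plant import finish_job
print(finish_job())"
```

```text
the job is handed in; nothing more can be done
None
```

I slid the finned stop block to the arrow tip (within about 0.3 mm by the wrist camera) and let go, with the pointer unmoved and the knob gauge untouched; the job was handed in at about 13.5 s.

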